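# Clamp a wiper refill sleeve with a wing nut

### The arm

A 6-joint arm with a two-finger parallel gripper is mounted at the origin on the work surface. World frame = base frame: x ahead of the robot, y to its left, z up, the work surface at z = 0. Lengths are in m, angles in rad, forces in N, time in s.
With the tool pointing down it reaches from about 0.35 to 0.925 m from the base axis. Payload 6.4 kg.
Tool frame: the origin (TCP) lies at the very end of the fingers, on their centre line; the grasp point (between the pads) lies 19 mm behind it; z points along the fingers, y is the direction in which the jaws open and shut (so a half turn about z gives the same grasp; the last joint's range is limited). The gripper opens to 94 mm and grips with 3 to 60 N. Pads are 16 mm wide; open, the fingers measure 119 mm over their backs; the gripper's body (75 mm by 177 mm) begins 78 mm behind the grasp point.
Start: joints at [1.17, 0.245, 1.558, -0, 1.339, -0.174], TCP at [0.146, 0.633, 0.205] pointing down, gripper open.
Joint ranges: [-3.13, 3.13], [-1.02, 2.26], [0.13, 2.54], [-0.95, 4.09], [0.21, 2.88], [-2.74, 2.74]. Speed limits (rad/s): [2.57, 2.57, 3.14, 3.14, 3.14, 3.14].

### API

Orientations are given as a 3x3 rotation matrix whose columns are the frame's x, y, z axes.
In Python, from bench import observe, read_camera, job_done, boxes_of, trace, tip_of gives the robot as it stands. The module is installed in compiled form; this text tells all that it offers.
- The arm moves only by the tool jog_arm, never from a script. Its argument "deltas" is a list of rows, each a list of 4 numbers: the shift along the tool's x, y, z in m, then the turn about the tool's z in rad. In form: [[x, y, z, roll], ...]. A call has 1 to 10 rows; each row is the pose to reach, as a shift and turn from the pose commanded when the call began, along the tool's axes at that moment; what a row does not reach only later rows make up. A row lasts 1/12 s, in which the tool goes at most 41.7 mm and 7.16 degrees, less where a joint would pass 70% of its speed; a pose out of reach is approached as far as the arm can. A call with a gripper value outside its range is refused whole. "grip" is the opening, from 0 (shut) to 1 (fully open), set as the call begins (left out, the last holds). The fingers move at their own pace and stop on an object; "grip_force" is the grip in N (left out, the last holds). Time passes only in rows, so rows that repeat a pose let the fingers close. It gives the time, the measured TCP pose, the force and the opening at its end, in the units of the state.
- observe(): the state, without advancing time (a new reading comes with each control period).
- read_camera(name): name is "scene" or "top" or "wrist"; returns a dict with "img" (420x560x3 uint8, red, green, blue), "range_z" (420x560 float32, m along the optical axis (not along the pixel's ray), 0 where there is no reading), "fx", "fy", "cx", "cy" (pixels), "origin" and "rotation" of the camera in the world; the wrist camera has in their place "mount" (4x4, takes a point from camera to tool coordinates, whose origin is the TCP and whose axes are the flange's). Camera axes: x right, y down, z forward; pixel columns grow to the right and rows downward; lengths in m; the calibration is good to about 2 mm. A picture is of the moment at which its call begins: read the wrist's pose just before it.
- job_done(): hands the job in, once; it reports no verdict.
Trained networks look in the newest picture that a camera, given by its name, has taken for a name from the list of things; names that differ only in an ending like _2 or _b are one class to them, and where a whole thing is asked for, a point or a joint stands for the part that bears it (a point fixed in the world has none). Each returns a list of dicts, best first, with "p" (0 to 1); they miss things now and then, are a little off and sometimes report something else, mostly with a low value. They report only what shows in the picture. A call takes as long as a camera call. They do not tell look-alikes from the thing itself.
- boxes_of(camera, label): "centre" ([column, row] in pixels, amid what is visible of it).
- trace(camera, label): "pixels" (420x560 bool, what is visible of it) and "centre" ([column, row] in pixels, amid what is visible of it).
- tip_of(camera, label): "centre" ([column, row] in pixels: a listed point, or the origin of a listed thing).
The state is a dict: "clock": time; "q": joint angles; "joint_velocities": joint speeds; "tau": joint torques, N m; "eef_pos": TCP position; "tool_rot": TCP orientation; "force": force on the tool from outside, world axes, zero at the start; "moment": the same for the moment, N m; "width": opening from 0.0 (shut) to 1.0 (fully open).
Only numpy, scipy, OpenCV 4.12 (cv2) and the standard library are available. Lean on these libraries where they do the work, as an engineer would, in place of code of your own. Each camera call takes 0.05 s, during which the arm holds its last target. There are 200 camera calls.

### The job

First push the wiper refill sleeve that lies in the clamp jig's channel along until its end butts against the end stop, while the clamp is still loose. Then turn the jig's wing nut clockwise (seen from above) with strokes of a fingertip on its wings until it is fully tight and turns no further, the strap down on the sleeve. Do not lift the sleeve out of its channel, and leave the other things on the bench where they are.

Things in the scene. Friction and masses are not known exactly. Their poses are not given: they have to be found in the camera images.
- jig: Clamp jig fixed to the bench: wooden plate 12 mm thick, x -57 to +78, y -132 to +102 mm. Origin: under the plate on the axis of an upright stud (9 mm thick, top 90 mm up). x: away from the robot, across the channel; y: along the channel to the end stop. Channel: centre line x = +48, two rails 27 mm apart, y -130 to +60, tops 20 mm above the bench.
- stop_face (a point): Centre of the end stop's face that the sleeve must butt against (at jig x = +48, y = +75 mm, 28 mm above the bench). The stop is an aluminium block 50 mm wide, 16 mm thick, its top 44 mm above the bench. Axes like the jig's.
- fence_face (a point): Middle of the top edge of the fence: a fixed upright wooden plate along the jig's y on the robot's side of the stud, 90 mm long, 10 mm thick, top 70 mm above the bench. This point is on the face towards the stud, 40 mm from the stud's axis.
- strap_top (a point): On the stud axis at the strap's upper side. Flat steel strap 30 mm wide (y), 8 mm thick, from jig x = -35 over the sleeve to x = +63 mm. It sinks with the wing nut, 6 mm per turn: its top is 40 mm above the bench when tight, up to 49 mm when loose. It cannot turn.
- sleeve_mid (a point): Centre of the sleeve to be clamped: rigid black box with grey bands near its ends, 24 (x) x 130 (y) x 20 mm, about 0.15 kg, loose on the plate in the channel under the strap, its top 32 mm above the bench. Its +y end starts 28 to 50 mm short of the stop; home, its centre is at jig y = +10 mm. Axes like the jig's.
- nut_mid (a point): On the axis of the steel wing nut, half-way up its wings, 19 mm above the strap's top; sinks 6 mm per turn. x points out along one wing, the other is opposite, z up. The two upright wings are 6 mm thick, reach 34 mm from the axis, from 10 mm below to 15 mm above this point; hub radius 11 mm.
- wingnut (a joint): Turn of the wing nut in rad, growing clockwise seen from above (tightening): 0 loosest, 9.0 fully tight at a hard stop, strap down on the sleeve. Starts 0.3 to 3.0. Light friction (0.03 N m); stays where it is left. At 0 the wings lie along the jig's x; wing direction = minus this value about z.
- spare_a_mid (a point): Centre of a spare sleeve like the first (24 x 130 x 20 mm), loose on the bench beyond the jig. Leave alone.
- spare_b_mid (a point): Centre of another spare sleeve (24 x 130 x 20 mm), loose on the bench to the left. Leave alone.
- flashlight: Press-button flashlight lying loose on the robot's side of the jig, 140 mm long (its x), 38 mm thick; origin under its middle. Leave alone.
- pick: Steel pick tool lying loose on the bench, 180 mm long (its x), 12 mm thick; origin under its middle. Leave alone.
- funnel: Orange funnel, loose, mouth down, 116 mm wide, 115 mm high; origin under its centre. Leave alone.
- pail: Empty white pail, loose, 170 mm wide, 160 mm high; origin under its centre. Leave alone.
There are look-alikes about, which are no part of the job. Leave any blue look-alike of the part that bears sleeve_mid alone.

How it is judged:
By the outcome, as a careful person would: the job done as asked, in the order asked, and still so for the second after the job is handed in, with the robot touching nothing.
It also fails if it takes over 58 s, if anything falls off the work surface, if the arm or the gripper's body presses on something with over 40 N, if the wrist force passes 120 N, or if a joint passes its speed limit or range.

## Working session

There is one attempt and no reset: what is moved stays moved. The work goes in short steps, Python scripts to look and compute and a tool call to move; the robot and the scene stay as the last step left them, time stands still between calls to the robot, and variables do not carry over. Pictures are saved under pics/ and viewed, about 8 in all and at most 12, crops included, and the job is handed in when it is done.

Besides the shell and the picture viewer there is one more tool, called as name(argument=value, ...), one argument or row to a line, values as JSON. jog_arm: Moves the arm, as the interface text tells. Its arguments: {"type":"object","properties":{"deltas":{"type":"array"},"grip":{"type":"number"},"grip_force":{"type":"number"}},"required":["deltas"]}

```bash
mkdir -p pics; cat > h.py <<'E'
import numpy as np, cv2
from bench import *
def cam(name,save=None):
    s=observe(); c=read_camera(name)
    if 'mount' in c:
        T=np.eye(4);T[:3,:3]=s['tool_rot'];T[:3,3]=s['eef_pos'];M=T@np.array(c['mount']);c['origin']=M[:3,3];c['rotation']=M[:3,:3]
    c['origin']=np.array(c['origin']);c['rotation']=np.array(c['rotation'])
    if save: cv2.imwrite('pics/'+save,c['img'][:,:,::-1])
    return c
def ray(c,p):
    d=np.array([(p[0]-c['cx'])/c['fx'],(p[1]-c['cy'])/c['fy'],1.]);return c['rotation']@d
def atz(c,p,z):
    d=ray(c,p);return c['origin']+d*(z-c['origin'][2])/d[2]
def dep(c,p):
    r=c['range_z'][int(p[1]),int(p[0])];return c['origin']+ray(c,p)*r
def proj(c,P):
    v=c['rotation'].T@(np.array(P)-c['origin']);return np.array([c['fx']*v[0]/v[2]+c['cx'],c['fy']*v[1]/v[2]+c['cy']])
E
python3 - <<'E'
from h import *
np.set_printoptions(precision=4,suppress=True)
s=observe();print(s['eef_pos'],s['tool_rot'],s['clock'])
H={'jig':0,'stop_face':.028,'fence_face':.07,'strap_top':.047,'sleeve_mid':.022,'nut_mid':.066,'spare_a_mid':.01,'flashlight':0,'pick':0,'funnel':0,'pail':0}
for n in('top','scene'):
    c=cam(n,n+'1.png');print(n,c['origin'],c['fx'])
    for l,z in H.items():
        for r in tip_of(n,l)[:3]: print(l,round(r['p'],2),np.round(r['centre'],1),atz(c,r['centre'],z),dep(c,r['centre']))
E
```

```text
[0.1459 0.6328 0.2044] [[-0.9744  0.2249 -0.0007]
 [ 0.2249  0.9744 -0.0018]
 [ 0.0003 -0.0019 -1.    ]] 0.0
top [0.3733 0.0197 1.2377] 482.59951783346804
jig 0.89 [262.  191.4] [0.5374 0.0886 0.    ] [0.5301 0.0855 0.0546]
stop_face 0.97 [232.9 165.5] [0.5985 0.1627 0.028 ] [0.5946 0.1603 0.0485]
fence_face 0.63 [255.2 201.6] [0.5027 0.1006 0.07  ] [0.5055 0.1023 0.0451]
strap_top 0.83 [259.  186.3] [0.5438 0.0937 0.047 ] [0.5372 0.0909 0.0927]
sleeve_mid 0.81 [400.2 231.8] [ 0.4393 -0.263   0.022 ] [ 0.4393 -0.2633  0.0209]
sleeve_mid 0.78 [207.1 297. ] [0.2665 0.2172 0.022 ] [0.2661 0.2179 0.0176]
sleeve_mid 0.7 [124.5 301.9] [0.2498 0.4228 0.022 ] [0.2496 0.4234 0.0203]
nut_mid 0.59 [260.4 185.1] [0.5441 0.0892 0.066 ] [0.5408 0.0878 0.0889]
nut_mid 0.48 [164.4 238.5] [0.4083 0.319  0.066 ] [0.4096 0.3301 0.0226]
nut_mid 0.24 [421.3 133.1] [ 0.682 -0.305  0.066] [ 0.6977 -0.3215  0.0065]
spare_a_mid 0.87 [259.6 134.5] [0.6847 0.0981 0.01  ] [0.6817 0.0973 0.0218]
flashlight 0.9 [244.6 237.8] [0.4165 0.1301 0.    ] [0.4155 0.1273 0.0306]
pick 0.57 [342.6 223.9] [ 0.4576 -0.1206  0
[... 718 characters left out ...]
1 0.022 ] [0.2709 0.2296 0.0191]
nut_mid 0.62 [295.5 233.7] [0.5461 0.0826 0.066 ] [0.5449 0.0812 0.0642]
nut_mid 0.57 [294.5 255.3] [0.5945 0.1377 0.066 ] [0.5642 0.1019 0.0148]
spare_a_mid 0.87 [256.4 277.9] [0.6806 0.0983 0.01  ] [0.684  0.1036 0.0176]
flashlight 0.79 [342.2 240.9] [0.4214 0.131  0.    ] [0.4412 0.1479 0.026 ]
flashlight 0.19 [295.6 252.7] [0.5473 0.0862 0.    ] [0.5538 0.0939 0.0108]
pick 0.55 [278.9 201.2] [ 0.4535 -0.1066  0.    ] [ 0.4537 -0.1063  0.0003]
funnel 0.79 [304.6 371.2] [0.7399 0.349  0.    ] [0.7569 0.3667 0.0475]
pail 0.95 [170.1 200.3] [ 0.706  -0.3113  0.    ] [ 0.7269 -0.2484  0.0521]
pail 0.3 [301.5 272.6] [0.5786 0.1474 0.    ] [0.6024 0.174  0.0422]
```

```bash
python3 - <<'E'
import cv2,numpy as np
t=cv2.imread('pics/top1.png')[100:280,180:360];s=cv2.imread('pics/scene1.png')[150:330,210:390]
cv2.imwrite('pics/v1.png',np.hstack([cv2.resize(t,(400,400),interpolation=3),cv2.resize(s,(400,400),interpolation=3)]))
E
```

```text
(no output)
```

View pics/v1.png

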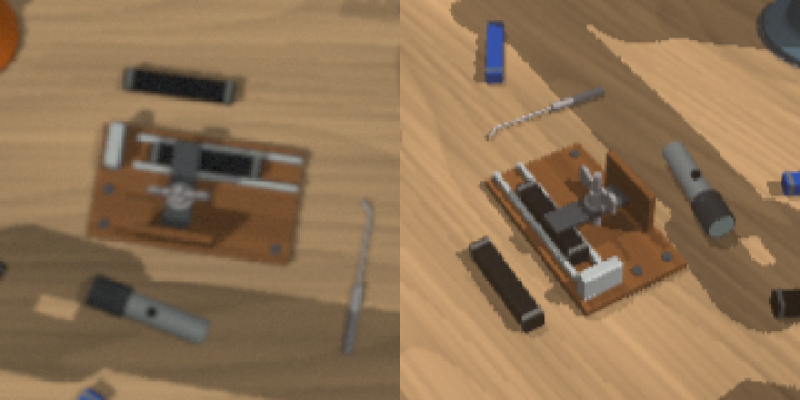

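View pics/top1.png

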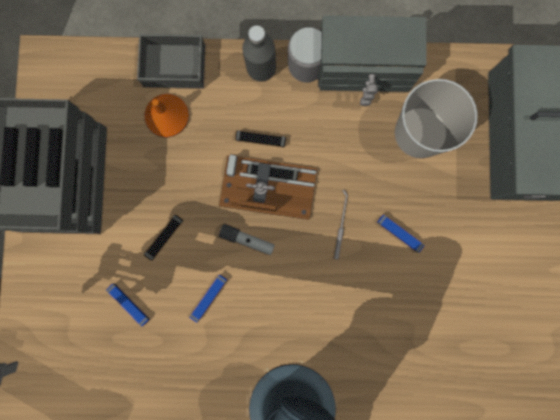

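Jig yaw is about -8° and its origin about (0.543, 0.093). The stop is at the left (+y) and the black sleeve lies under the strap. The wings lie roughly along jig y. I'll fly to above the sleeve's free end with the gripper closed.

jog_arm(
  deltas=[
    [-0.03, -0.03, 0, -0.03],
    [-0.057, -0.056, 0, -0.087],
    [-0.085, -0.084, 0, -0.087],
    [-0.113, -0.111, 0, -0.087],
    [-0.141, -0.139, 0, -0.087],
    [-0.17, -0.167, 0, -0.087],
    [-0.198, -0.195, 0, -0.087],
    [-0.227, -0.223, 0, -0.087],
    [-0.255, -0.251, 0, -0.087],
    [-0.283, -0.279, 0, -0.087],
  ],
  grip=0,
)

```text
clock: 2.03
eef_pos: [0.3598, 0.2962, 0.2058]
tool_rot: [[-0.99, 0.139, 0.001], [0.139, 0.99, 0.0], [-0.001, 0.001, -1.0]]
force: [0.8, 0.5, 0.6]
width: 0.323
```

jog_arm(
  deltas=[
    [-0.026, -0.03, 0, 0],
    [-0.052, -0.06, 0, 0],
    [-0.078, -0.09, 0, 0],
    [-0.104, -0.12, 0, 0],
    [-0.13, -0.15, 0, 0],
    [-0.156, -0.18, 0, 0],
    [-0.182, -0.21, 0, 0],
    [-0.208, -0.24, 0, 0],
    [-0.234, -0.27, 0, 0],
    [-0.257, -0.3, 0, 0],
  ],
)

```text
clock: 2.87
eef_pos: [0.5729, -0.0371, 0.2056]
tool_rot: [[-0.99, 0.14, 0.001], [0.14, 0.99, -0.0], [-0.001, -0.0, -1.0]]
force: [-0.5, 0.8, -0.5]
width: 0.006
```

```bash
python3 - <<'E'
from h import *
np.set_printoptions(precision=4,suppress=True)
s=observe();print(s['eef_pos'],s['q'],s['width'],s['clock'])
H={'stop_face':.028,'fence_face':.07,'strap_top':.047,'sleeve_mid':.022,'nut_mid':.066}
for n in('wrist',):
    c=cam(n,n+'1.png');print(n,c['origin'],c['fx'])
    for l,z in H.items():
        for r in tip_of(n,l)[:2]: print(l,round(r['p'],2),np.round(r['centre'],1),atz(c,r['centre'],z),dep(c,r['centre']))
E
```

```text
[ 0.5729 -0.0371  0.2056] [-0.2621  0.0685  1.7557  0.0001  1.3168 -1.6926] 0.005846062690952929 2.8667
wrist [ 0.5023 -0.029   0.3857] 357.06012364448674
stop_face 0.61 [475.8 189.7] [0.5973 0.1544 0.028 ] [0.5989 0.1574 0.0221]
fence_face 0.82 [428.   98.6] [0.5016 0.0935 0.07  ] [0.5016 0.093  0.0713]
strap_top 0.97 [414.1 148. ] [0.5442 0.0877 0.047 ] [0.5405 0.0774 0.0769]
sleeve_mid 0.72 [380.6 193.8] [0.5895 0.0595 0.022 ] [0.5872 0.0572 0.0318]
sleeve_mid 0.68 [38.7 87.4] [ 0.4388 -0.2599  0.022 ] [ 0.4383 -0.2616  0.0192]
nut_mid 0.76 [425.4 149.1] [0.5442 0.091  0.066 ] [0.5418 0.0843 0.0839]
```

View pics/wrist1.png

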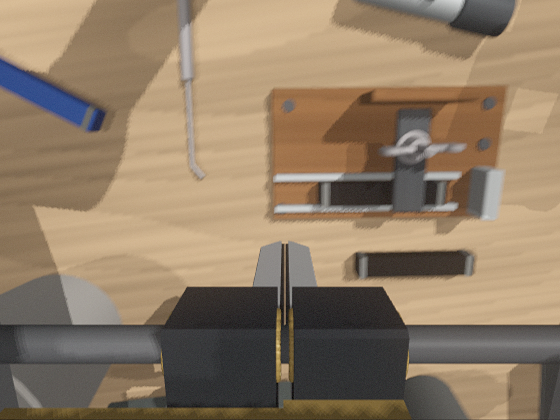

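The plate's corners are at (272,88) and (506,219). The sleeve's free end is at column 320, between the rails at rows 178 and 209. The stud is at about (413,147), and the wings lie along the jig's y. I'll convert these to positions.

```bash
python3 - <<'E'
from h import *
np.set_printoptions(precision=4,suppress=True)
c=cam('wrist');im=c['img']
cv2.imwrite('pics/crop2.png',cv2.resize(im[80:230,260:520,::-1],(780,450),interpolation=3))
for n,p,z in[('cornerA',(272.5,87.5),.012),('cornerB',(506,219),.012),('cornerC',(505,87),.012),('cornerD',(273,217.5),.012),('sl end',(320,192),.032),('railL',(275,178),.02),('railR',(275,209),.02),('railL+',(460,175),.02),('railR+',(458,207),.02),('stud',(413,147),.09),('wing1',(380,151),.08),('wing2',(466,147),.08)]:
    print(n,atz(c,p,z))
E
```

```text
cornerA [ 0.4678 -0.0335  0.012 ]
cornerB [0.6366 0.1977 0.012 ]
cornerC [0.4991 0.195  0.012 ]
cornerD [ 0.6001 -0.0524  0.012 ]
sl end [ 0.5749 -0.0003  0.032 ]
railL [ 0.5564 -0.0437  0.02  ]
railR [ 0.589  -0.0484  0.02  ]
railL+ [0.5796 0.1454 0.02  ]
railR+ [0.6134 0.1427 0.02  ]
stud [0.5361 0.075  0.09  ]
wing1 [0.5368 0.0505 0.08  ]
wing2 [0.5434 0.1227 0.08  ]
```

View pics/crop2.png

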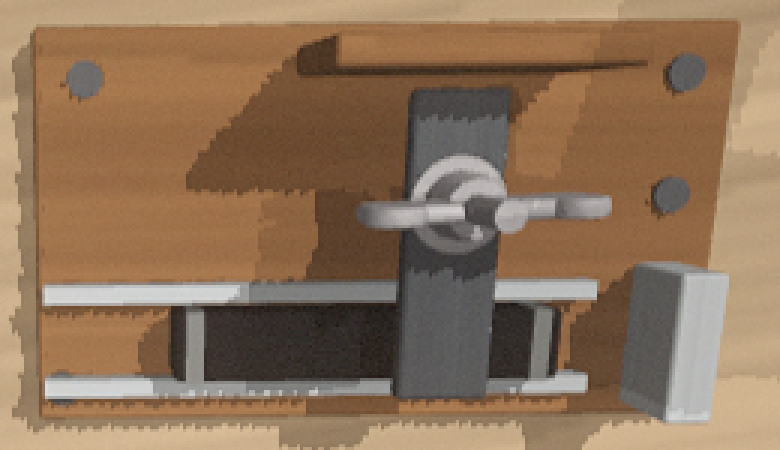

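jog_arm(
  deltas=[
    [0, 0, 0.035, 0],
    [0, 0, 0.07, 0],
    [0, 0, 0.105, 0],
    [0, 0, 0.14, 0],
    [0, 0, 0.165, 0],
    [0, 0, 0.18, 0],
    [0, 0, 0.185, 0],
    [0, 0.01, 0.185, 0],
    [0, 0.02, 0.185, 0],
    [0, 0.03, 0.185, 0],
  ],
)

```text
clock: 4.05
eef_pos: [0.5768, -0.0039, 0.0217]
tool_rot: [[-0.99, 0.138, 0.002], [0.138, 0.99, -0.001], [-0.002, -0.0, -1.0]]
force: [-0.6, -0.6, -0.0]
width: 0.005
```

jog_arm(
  deltas=[
    [0, 0.003, 0, 0],
    [0, 0.006, 0, 0],
    [0, 0.009, 0, 0],
    [0, 0.012, 0, 0],
    [0, 0.015, 0, 0],
    [0, 0.017, 0, 0],
    [0, 0.019, 0, 0],
    [0, 0.019, 0, 0],
  ],
)

```text
clock: 4.72
eef_pos: [0.5787, 0.0138, 0.0204]
tool_rot: [[-0.99, 0.139, 0.0], [0.139, 0.99, 0.0], [0.0, 0.0, -1.0]]
force: [0.0, -0.4, 0.9]
width: 0.0
```

jog_arm(
  deltas=[
    [0, 0.001, 0, 0],
    [0, 0.002, 0, 0],
    [0, 0.003, 0, 0],
    [0, 0.004, 0, 0],
    [0, 0.005, 0, 0],
    [0, 0.005, 0, 0],
  ],
)

```text
clock: 5.22
eef_pos: [0.5793, 0.0173, 0.0204]
tool_rot: [[-0.99, 0.139, -0.0], [0.139, 0.99, -0.002], [-0.0, -0.002, -1.0]]
force: [-0.2, -6.2, 1.1]
width: 0.0
```

```bash
python3 - <<'E'
from h import *
s=observe();print(s['eef_pos'],s['force'])
w=cam('wrist');t=cam('scene');
cv2.imwrite('pics/v3.png',np.hstack([cv2.resize(w['img'][80:330,250:550,::-1],(400,400)),cv2.resize(t['img'][190:310,230:350,::-1],(400,400),interpolation=3)]))
E
```

```text
[0.57934171 0.01733966 0.02043335] [-0.17665371 -6.18101571  1.12321149]
```

View pics/v3.png

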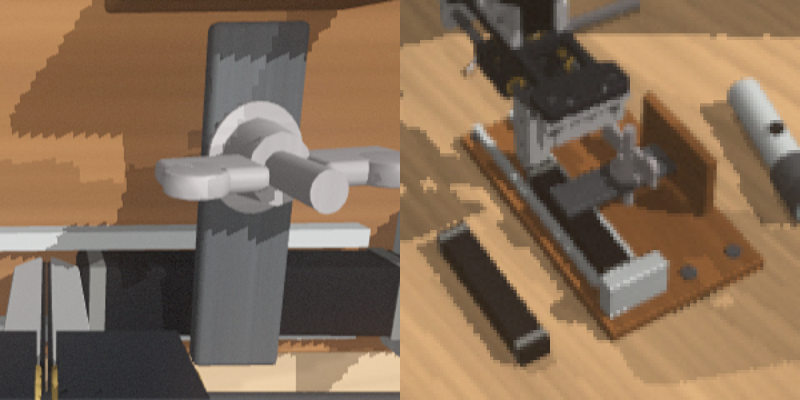

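The sleeve butts: 6 N reaction, with the tip's jig y matching the home position. I'll retreat, rise, and set up over the nut with a partly opened gripper. The two fingertips will push both wings and stay inside the fence.

jog_arm(
  deltas=[
    [0, -0.01, 0, 0],
    [0, -0.02, 0, 0],
    [0, -0.02, -0.04, 0],
    [0, -0.02, -0.08, 0],
    [0, -0.02, -0.11, 0],
    [0, 0, -0.11, 0],
    [0.015, 0.02, -0.11, 0],
    [0.03, 0.04, -0.11, 0],
    [0.0475, 0.065, -0.11, 0],
    [0.0475, 0.065, -0.11, 0],
  ],
)

```text
clock: 6.15
eef_pos: [0.539, 0.0923, 0.1299]
tool_rot: [[-0.991, 0.136, -0.002], [0.136, 0.991, 0.002], [0.002, 0.002, -1.0]]
force: [0.3, 0.2, -0.9]
width: 0.003
```

jog_arm(
  deltas=[
    [0, 0, 0, -0.11],
    [0, 0, 0, -0.22],
    [0, 0, 0, -0.33],
    [0, 0, 0, -0.44],
    [0, 0, 0, -0.55],
    [0, 0, 0, -0.65],
    [0, 0, 0, -0.65],
  ],
  grip=0.383,
)

```text
clock: 6.73
eef_pos: [0.5416, 0.0886, 0.1303]
tool_rot: [[-0.872, -0.489, -0.0], [-0.489, 0.872, 0.0], [-0.0, 0.0, -1.0]]
force: [0.3, -0.3, -0.4]
width: 0.381
```

```bash
python3 - <<'E'
from h import *
np.set_printoptions(precision=4,suppress=True)
s=observe();print(s['eef_pos'],s['q'],s['width'],s['clock'],s['moment'],s['tool_rot'])
w=cam('wrist');t=cam('top')
p=proj(w,[.542,.089,.09]);print(p, proj(w,s['eef_pos']))
for n,z in(('nut_mid',.066),('strap_top',.0475),('sleeve_mid',.022)):
  for r in tip_of('wrist',n)[:1]:print(n,r['p'],atz(w,r['centre'],z))
cv2.imwrite('pics/v4.png',w['img'][:,:,::-1])
E
```

```text
[0.5416 0.0886 0.1303] [-0.0445  0.0913  1.8769  0.0003  1.1735 -2.1265] 0.3813184738264037 6.7333 [0.0119 0.0445 0.07  ] [[-0.8722 -0.4891 -0.0001]
 [-0.4891  0.8722  0.0003]
 [-0.0001  0.0003 -1.    ]]
[286.9293 236.0362] [287.2904 258.5534]
nut_mid 0.72 [0.5418 0.0902 0.066 ]
strap_top 0.59 [0.5431 0.0899 0.0475]
sleeve_mid 0.94 [0.5923 0.0908 0.022 ]
```

View pics/v4.png

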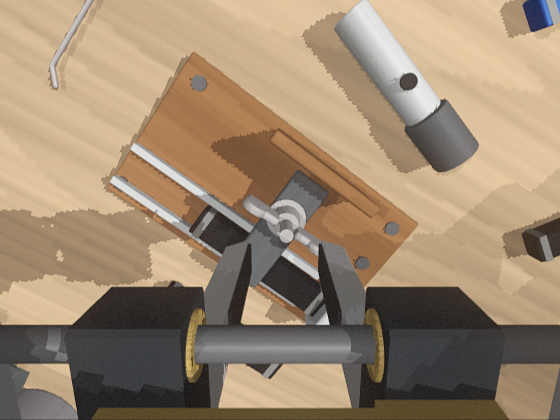

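The stud shows at (287,236), matching its predicted projection, so the gripper is centred on it. The wings are clear of the finger line. I'll lower and begin turning.

jog_arm(
  deltas=[
    [0, 0, 0.03, 0],
    [0, 0, 0.055, 0],
    [0, 0, 0.068, 0],
    [0, 0, 0.072, 0],
    [0, 0, 0.072, 0.05],
    [0, 0, 0.072, 0.15],
    [0, 0, 0.072, 0.25],
    [0, 0, 0.072, 0.35],
    [0, 0, 0.072, 0.45],
    [0, 0, 0.072, 0.55],
  ],
)

```text
clock: 7.82
eef_pos: [0.5416, 0.0895, 0.0591]
tool_rot: [[-0.999, 0.045, 0.0], [0.045, 0.999, 0.0], [-0.0, 0.0, -1.0]]
force: [-1.2, 0.3, -1.0]
width: 0.388
```

jog_arm(
  deltas=[
    [0, 0, 0, 0.1],
    [0, 0, 0, 0.2],
    [0, 0, 0, 0.3],
    [0, 0, 0, 0.4],
    [0, 0, 0, 0.5],
    [0, 0, 0, 0.6],
    [0, 0, 0, 0.7],
    [0, 0, 0, 0.8],
    [0, 0, 0, 0.9],
    [0, 0, 0, 1.0],
  ],
)

```text
clock: 8.65
eef_pos: [0.5415, 0.0899, 0.0591]
tool_rot: [[-0.502, 0.865, 0.0], [0.865, 0.502, 0.001], [0.001, 0.0, -1.0]]
force: [0.1, 2.2, -0.4]
width: 0.381
```

jog_arm(
  deltas=[
    [0, 0, 0, 0.1],
    [0, 0, 0, 0.2],
    [0, 0, 0, 0.3],
    [0, 0, 0, 0.4],
    [0, 0, 0, 0.5],
    [0, 0, 0, 0.6],
    [0, 0, 0, 0.7],
    [0, 0, 0, 0.8],
    [0, 0, 0, 0.9],
    [0, 0, 0, 1.0],
  ],
)

```text
clock: 9.48
eef_pos: [0.542, 0.0897, 0.0594]
tool_rot: [[0.457, 0.89, 0.001], [0.89, -0.457, 0.0], [0.001, 0.001, -1.0]]
force: [0.7, 0.6, -0.7]
width: 0.384
```

jog_arm(
  deltas=[
    [0, 0, 0, 0.1],
    [0, 0, 0, 0.2],
    [0, 0, 0, 0.3],
    [0, 0, 0, 0.4],
    [0, 0, 0, 0.5],
    [0, 0, 0, 0.6],
    [0, 0, 0, 0.7],
    [0, 0, 0, 0.8],
    [0, 0, 0, 0.9],
    [0, 0, 0, 1.0],
  ],
)

```text
clock: 10.32
eef_pos: [0.5417, 0.0895, 0.0592]
tool_rot: [[0.995, 0.096, 0.0], [0.096, -0.995, 0.0], [0.0, -0.0, -1.0]]
force: [-0.4, 0.7, -0.8]
width: 0.385
```

jog_arm(
  deltas=[
    [0, 0, 0, 0.1],
    [0, 0, 0, 0.2],
    [0, 0, 0, 0.3],
    [0, 0, 0, 0.4],
    [0, 0, 0, 0.5],
    [0, 0, 0, 0.6],
    [0, 0, 0, 0.7],
    [0, 0, 0, 0.8],
    [0, 0, 0, 0.9],
    [0, 0, 0, 1.0],
  ],
)

```text
clock: 11.15
eef_pos: [0.5415, 0.0898, 0.0591]
tool_rot: [[0.619, -0.786, -0.0], [-0.786, -0.619, 0.001], [-0.001, -0.0, -1.0]]
force: [-0.3, 0.8, -1.5]
width: 0.383
```

```bash
python3 - <<'E'
from h import *
np.set_printoptions(precision=4,suppress=True)
s=observe();print(s['eef_pos'],s['q'],s['width'],s['clock'],s['moment'],s['force'])
w=cam('wrist');cv2.imwrite('pics/v5.png',w['img'][:,:,::-1])
E
```

```text
[0.5415 0.0898 0.0591] [-0.0426  0.1944  1.9099  0.0008  1.0374  2.4314] 0.38254524850005595 11.15 [0.2726 0.2068 0.0598] [-0.344   0.7716 -1.5322]
```

View pics/v5.png

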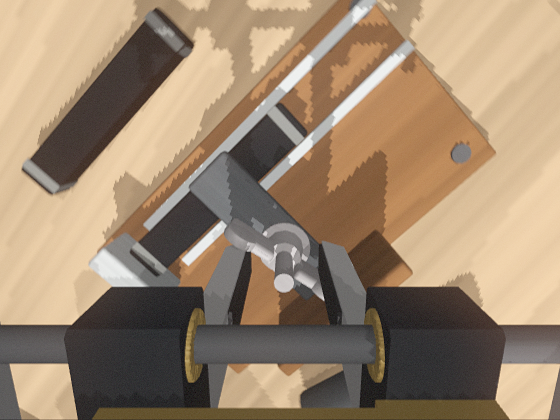

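The fingertips are in contact behind both wings; q is about 5.9. I'll lift, roll back just over half a turn, and do a second stroke.

jog_arm(
  deltas=[
    [0, 0, 0, -0.1],
    [0, 0, -0.02, -0.1],
    [0, 0, -0.04, -0.1],
    [0, 0, -0.045, -0.2],
    [0, 0, -0.045, -0.32],
    [0, 0, -0.045, -0.44],
    [0, 0, -0.045, -0.56],
    [0, 0, -0.045, -0.68],
    [0, 0, -0.045, -0.8],
    [0, 0, -0.045, -0.92],
  ],
)

```text
clock: 12.03
eef_pos: [0.542, 0.0894, 0.1045]
tool_rot: [[1.0, 0.03, 0.001], [0.03, -1.0, -0.0], [0.001, 0.0, -1.0]]
force: [0.2, 0.1, -0.4]
width: 0.381
```

jog_arm(
  deltas=[
    [0, 0, 0, -0.12],
    [0, 0, 0, -0.24],
    [0, 0, 0, -0.36],
    [0, 0, 0, -0.48],
    [0, 0, 0, -0.6],
    [0, 0, 0, -0.72],
    [0, 0, 0, -0.84],
    [0, 0, 0, -0.96],
    [0, 0, 0, -1.08],
    [0, 0, 0, -1.2],
  ],
)

```text
clock: 12.87
eef_pos: [0.5419, 0.0894, 0.1044]
tool_rot: [[0.335, 0.942, 0.001], [0.942, -0.335, -0.0], [0.0, 0.001, -1.0]]
force: [-0.1, -0.5, 0.4]
width: 0.385
```

jog_arm(
  deltas=[
    [0, 0, 0, -0.12],
    [0, 0, 0, -0.24],
    [0, 0, 0, -0.36],
    [0, 0, 0, -0.48],
    [0, 0, 0, -0.6],
    [0, 0, 0, -0.72],
    [0, 0, 0, -0.84],
    [0, 0, 0, -0.96],
    [0, 0, 0, -1.08],
    [0, 0, 0, -1.13],
  ],
)

```text
clock: 13.7
eef_pos: [0.542, 0.0894, 0.1044]
tool_rot: [[-0.709, 0.705, 0.001], [0.705, 0.709, -0.0], [-0.001, 0.001, -1.0]]
force: [-0.4, -0.5, -0.4]
width: 0.383
```

jog_arm(
  deltas=[
    [0, 0, 0, 0],
    [0, 0, 0.02, 0],
    [0, 0, 0.04, 0],
    [0, 0, 0.048, 0],
    [0, 0, 0.048, 0.1],
    [0, 0, 0.048, 0.2],
    [0, 0, 0.048, 0.3],
    [0, 0, 0.048, 0.4],
    [0, 0, 0.048, 0.5],
    [0, 0, 0.048, 0.6],
  ],
)

```text
clock: 14.53
eef_pos: [0.5415, 0.0898, 0.0559]
tool_rot: [[-0.175, 0.985, 0.0], [0.985, 0.175, 0.001], [0.001, 0.0, -1.0]]
force: [-0.0, 1.2, -1.4]
width: 0.379
```

jog_arm(
  deltas=[
    [0, 0, 0, 0.1],
    [0, 0, 0, 0.2],
    [0, 0, 0, 0.3],
    [0, 0, 0, 0.4],
    [0, 0, 0, 0.5],
    [0, 0, 0, 0.6],
    [0, 0, 0, 0.7],
    [0, 0, 0, 0.8],
    [0, 0, 0, 0.9],
    [0, 0, 0, 1.0],
  ],
)

```text
clock: 15.37
eef_pos: [0.5419, 0.0896, 0.0561]
tool_rot: [[0.734, 0.679, 0.001], [0.679, -0.734, 0.0], [0.001, 0.001, -1.0]]
force: [-0.1, 0.3, -2.1]
width: 0.381
```

```bash
python3 - <<'E'
from h import *
np.set_printoptions(precision=4,suppress=True)
s=observe();print(s['eef_pos'],s['q'],s['width'],s['clock'],s['moment'],s['force'])
w=cam('wrist');cv2.imwrite('pics/v6.png',w['img'][:,:,::-1])
E
```

```text
[0.5419 0.0896 0.0561] [-0.0428  0.1995  1.9104  0.0003  1.0306  0.7813] 0.38111928893186997 15.3667 [0.023  0.0069 0.0133] [-0.0777  0.273  -2.1097]
```

View pics/v6.png

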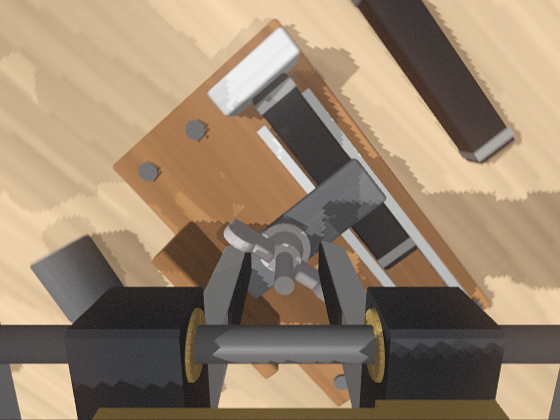

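jog_arm(
  deltas=[
    [0, 0, 0, 0.1],
    [0, 0, 0, 0.2],
    [0, 0, 0, 0.3],
    [0, 0, 0, 0.4],
    [0, 0, 0, 0.5],
    [0, 0, 0, 0.6],
    [0, 0, 0, 0.7],
    [0, 0, 0, 0.8],
    [0, 0, 0, 0.9],
    [0, 0, 0, 1.0],
  ],
)

```text
clock: 16.25
eef_pos: [0.5414, 0.0895, 0.0557]
tool_rot: [[0.969, -0.248, -0.0], [-0.248, -0.969, 0.0], [-0.0, -0.0, -1.0]]
force: [0.5, 0.7, -1.1]
width: 0.383
```

jog_arm(
  deltas=[
    [0, 0, 0, 0.05],
    [0, 0, 0, 0.1],
    [0, 0, 0, 0.15],
    [0, 0, 0, 0.2],
    [0, 0, 0, 0.25],
    [0, 0, 0, 0.3],
    [0, 0, 0, 0.35],
    [0, 0, 0, 0.35],
  ],
)

```text
clock: 16.92
eef_pos: [0.5414, 0.0896, 0.0557]
tool_rot: [[0.827, -0.562, -0.0], [-0.562, -0.827, 0.0], [-0.0, -0.0, -1.0]]
force: [0.5, 0.3, -1.2]
width: 0.384
```

```bash
python3 - <<'E'
from h import *
np.set_printoptions(precision=4,suppress=True)
s=observe();print(s['eef_pos'],s['q'],s['clock'],s['moment'],s['force'],s['tau'])
E
```

```text
[0.5414 0.0896 0.0557] [-0.0428  0.1997  1.9111  0.0003  1.0311  2.1253] 16.9167 [0.1412 0.1928 0.0228] [ 0.4904  0.2905 -1.1524] [ -0.4    -35.2238 -27.0606  -0.146   -0.1611   0.3697]
```

jog_arm(
  deltas=[
    [0, 0, 0, 0.03],
    [0, 0, 0, 0.06],
    [0, 0, 0, 0.09],
    [0, 0, 0, 0.12],
    [0, 0, 0, 0.15],
    [0, 0, 0, 0.15],
  ],
)

```text
clock: 17.42
eef_pos: [0.5413, 0.0897, 0.0556]
tool_rot: [[0.736, -0.677, -0.0], [-0.677, -0.736, -0.0], [-0.0, 0.0, -1.0]]
force: [-0.4, 2.0, -1.0]
width: 0.382
```

```bash
python3 - <<'E'
from h import *
np.set_printoptions(precision=4,suppress=True)
s=observe();print(s['q'],s['clock'],s['moment'],s['force'],s['tau'])
E
```

```text
[-0.0424  0.1998  1.9112 -0.0001  1.031   2.2725] 17.4167 [0.3934 0.2849 0.7787] [-0.4282  2.0123 -1.0136] [ -1.8768 -35.3475 -27.2849  -0.0601  -0.2454   0.978 ]
```

jog_arm(
  deltas=[
    [0, 0, 0, 0.02],
    [0, 0, 0, 0.04],
    [0, 0, 0, 0.06],
    [0, 0, 0, 0.08],
    [0, 0, 0, 0.08],
  ],
)

```text
clock: 17.83
eef_pos: [0.5413, 0.0897, 0.0556]
tool_rot: [[0.678, -0.735, -0.0], [-0.735, -0.678, -0.001], [0.0, 0.001, -1.0]]
force: [-2.2, 3.5, 1.2]
width: 0.388
```

```bash
python3 - <<'E'
from h import *
np.set_printoptions(precision=4,suppress=True)
s=observe();print(s['q'],s['clock'],s['moment'],s['force'],s['tau'])
E
```

```text
[-0.0422  0.1998  1.9112 -0.0007  1.0309  2.3544] 17.8333 [0.8126 0.5137 2.3897] [-2.165   3.4606  1.223 ] [ -4.5411 -34.5123 -27.1342   0.3578  -0.5839   2.5317]
```

The moment rises steeply (0.02 → 0.8 → 2.4 N m), so the nut is on its hard stop. I'll back off, lift clear and check.

jog_arm(
  deltas=[
    [0, 0, 0, -0.1],
    [0, 0, 0, -0.22],
    [0, 0, 0, -0.3],
    [0, 0, -0.03, -0.3],
    [0, 0, -0.07, -0.3],
    [0, 0, -0.11, -0.3],
    [0.04, 0, -0.14, -0.3],
    [0.04, 0, -0.14, -0.3],
    [0.04, 0, -0.14, -0.3],
  ],
)

```text
clock: 18.58
eef_pos: [0.5712, 0.0582, 0.1983]
tool_rot: [[0.861, -0.509, 0.006], [-0.509, -0.861, -0.0], [0.006, -0.003, -1.0]]
force: [0.3, 0.2, 0.0]
width: 0.386
```

```bash
python3 - <<'E'
from h import *
np.set_printoptions(precision=4,suppress=True)
s=observe();print(s['eef_pos'],s['clock'],s['force'])
w=cam('wrist');cv2.imwrite('pics/v7.png',w['img'][:,:,::-1])
o=np.array([.542,.089]);a=np.radians(-7.8);X=np.array([np.cos(a),np.sin(a)]);Y=np.array([-X[1],X[0]])
J=lambda x,y,z:np.r_[o+X*x+Y*y,z]
b=np.radians(24.3)
for n,P in(('wing+',J(.034*np.cos(b),.034*np.sin(b),.074)),('wing-',J(-.034*np.cos(b),-.034*np.sin(b),.074)),('stop edge',J(.048,.075,.032)),('sl end',J(.048,-.055,.032))):print(n,proj(w,P))
H={'stop_face':.028,'sleeve_mid':.022,'nut_mid':.059,'strap_top':.04}
for l,z in H.items():
    for r in tip_of('wrist',l)[:2]:print(l,r['p'],r['centre'],atz(w,r['centre'],z))
t=cam('top')
for l in('flashlight','pick','funnel','pail','spare_a_mid'):
    print(l,[(round(r['p'],2),np.round(r['centre'],1)) for r in tip_of('top',l)[:1]])
E
```

```text
[0.5712 0.0582 0.1983] 18.5833 [0.2525 0.1509 0.0141]
wing+ [241.6084 225.2122]
wing- [297.182  273.6566]
stop edge [184.4916 221.061 ]
sl end [304.0284 171.3719]
stop_face 0.67 [183.4, 221.2] [0.5998 0.1594 0.028 ]
sleeve_mid 0.65 [245.7, 194.4] [0.5904 0.091  0.022 ]
nut_mid 0.93 [277.5, 246.1] [0.5372 0.0842 0.059 ]
strap_top 0.96 [272.1, 238.8] [0.5409 0.0887 0.04  ]
flashlight []
pick [(0.56, array([342.1, 223.1]))]
funnel [(0.62, array([165.7, 116.1]))]
pail [(0.56, array([420. , 133.4]))]
spare_a_mid []
```

View pics/v7.png

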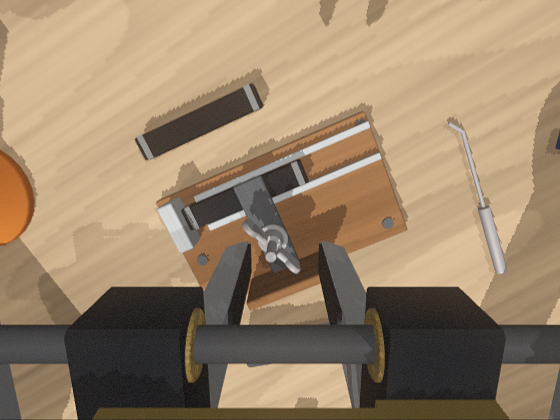

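The wing ends at (245,225) and (297,270) match the predicted tight pose, (242,225) and (297,274). The sleeve's free end at about (303,172) matches home, (304,171). Handing in.

```bash
python3 -c "
from bench import *
print(job_done())"
```

```text
the job is handed in; nothing more can be done
None
```

I pushed the sleeve home against the end stop, then turned the wing nut clockwise to its hard stop, and handed the job in at about 19 s. Turning took two strokes, with both fingertips pushing on the wings.

- **Sleeve:** pushing it home ended in a 6 N reaction at the expected position. Afterwards its free end showed within about a pixel of where it should be.
- **Wing nut:** the turning moment rose from 0.02 to 2.4 N m at the stop. In the last picture the wing direction matched the fully tight angle (9.0 rad) to within a degree.
- **After lifting clear:** the force reading was near zero. The pick, funnel and pail showed within about 1.5 pixels of where they started.
- **Checks that failed or disagreed:** the network did not find the flashlight or the spare sleeve beyond the jig in the last top picture. The spare is in the last wrist picture, though I did not measure it, and the flashlight was not checked at the end. I did not check the spare on the left at all. The network's final nut point was about 7 mm off the stud axis, and I relied on the wing ends instead.

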